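Set a batten to the stop and throw the toggle clamp

TASK

Get the batten ready for drilling: with a fingertip slide it along the drilling board until its end butts against the end stop, and then push the toggle clamp's handle over, past its centre, until it snaps into its locked position and the plunger holds the batten tight against the fence. Push only: the batten must not be lifted, and the jar, the tape measure and the other things lying about stay where they are.

Things in the scene. Friction and masses are not known exactly. Their poses are not given: they have to be found in the camera images.
- stop_face (a point): Point fixed on the end stop's face that the batten butts against: the centre of the batten's butting end finally lies here. Its axes are the board's: +x across the batten, from the clamp to the fence; +y along the batten, away from the stop; +z up. The board's upper face lies 17 mm below this point, the fence's face 22 mm to its +x.
- jig: The drilling board, fixed to the bench: grey-faced plywood 245 (x) by 325 (y) by 18 mm, carrying a hardwood fence (bar along y, 22 wide, 26 high, 270 mm long), a hardwood end stop (block 50 by 22 by 26 mm at the fence's -y end) and, opposite the fence, the toggle clamp. Origin on its underside, in line with the clamp's plunger.
- batten: The workpiece, loose: a pine batten 44 (x) by 180 (y) by 34 mm (z), about 0.15 kg, lying flat on the board between clamp and fence, its length along the fence, some cm short of the end stop and a few mm off the fence. Origin at the centre of its underside, y along its length.
- batten_butt (a point): Centre of the batten's end face nearest the end stop (half-way up). Axes those of the batten.
- batten_push (a point): Centre of the batten's other end face, the one to push on (half-way up, 17 mm above the board). Axes those of the batten.
- handle_pivot (a point): Point on the hinge axis of the clamp's handle, on the plunger's centre line, 20 mm above the board. Axes those of the board: the plunger moves to +x, the hinge axis is y. The straight-line toggle clamp is a steel bracket (104 by 48 mm, from 26 mm behind to 78 mm in front of this point, 37 mm high), a lever handle, two links and a plunger of 12 mm diameter.
- clamp_handle (a joint): Angle of the clamp handle, rad. 0: open, leaning back from the fence, 40 degrees from upright. Grows as it swings towards the fence: upright at 0.70, centre (57 degrees forward) at 1.69, locked against a buffered end stop (65 degrees forward) at 1.83. Its weight tips it either way from upright. The squeezed pad resists for the last 0.5 rad before centre (some 3 N at the grip), then snaps it home.
- handle_end (a point): The free end of the handle, 105 mm from the pivot. The outer 60 mm are a round black plastic grip of 20 mm diameter, the rest a slimmer steel bar. The handle turns in the vertical plane through the pivot along the board's x.
- pad: The rubber-faced tip of the clamp's plunger, a disc of 18 mm diameter, 20 mm above the board; its origin is the centre of the face that presses on the batten, plunger to +x. It is sprung and yields some 3 mm when the clamp is locked.
- jar: Bystander, loose: glass jar of nails, 50 mm in diameter, 92 mm high, standing on the board's corner on the clamp's side. Origin at the centre of its underside.
- tape: Bystander, loose: tape measure, 66 by 66 by 34 mm, lying on the board at the clamp's other side. Origin at the centre of its underside.
- bucket_lid: Bystander, loose: blue plastic bucket lid, 268 mm in diameter, 18 mm high, flat on the bench. Origin at the centre of its underside.
- level: Bystander, loose: aluminium spirit level, 414 (x) by 50 by 22 mm, flat on the bench. Origin at the centre of its underside.
- screwdriver: Bystander, loose: screwdriver, 160 mm long, lying on the bench. Origin on its underside, about half-way along it.
- offcut: Bystander, loose: offcut of the batten, 44 by 62 by 34 mm, on the bench. Origin at the centre of its underside.
- glue: Bystander, loose: white glue bottle, 54 mm in diameter, 150 mm high, standing on the bench. Origin at the centre of its underside.
Things that resemble listed ones, but are neither listed nor needed, are in the scene too. There is more than one size of the batten; the job needs the larger.

How it is judged:
On the way, in this order (a step that is already met when the one before it is completed fails the run):
1. the batten's end butts against the end stop, the clamp still open (y of batten_butt in the frame of stop_face below 0.004 m and value of joint clamp_handle below 0.6 rad), for 0.2 s.
2. the clamp is thrown past centre into its locked position and presses on the batten (value of joint clamp_handle above 1.75 rad and contact force between pad and batten above 10 N), for 0.2 s.
At the end, for the whole second after the job is handed in: The clamp's handle is past centre in its locked position (above 1.75 rad), the pad presses on the batten with more than 10 N, the batten's end is within 4 mm of the end stop and both its ends within 3 mm of the fence, everything at rest (all of step 2 and y of batten_butt in the frame of stop_face below 0.004 m and x of each of batten_butt, batten_push in the frame of stop_face above -0.003 m and linear speed of batten below 0.01 m/s and velocity of joint clamp_handle below 0.05 rad/s); the robot touches nothing.
It fails at once if the batten is lifted or tipped off the board (z of any of batten_butt, batten_push in the frame of stop_face above 0.01 m).
It fails at once if a bystander is moved (distance of any of jar, tape, bucket_lid, level, screwdriver, offcut, glue from where it was at the start of the episode above 0.02 m).
It also fails if it takes over 45 s, if anything falls off the work surface, if the arm or the gripper's body presses on something with over 40 N, if the wrist force passes 120 N, or if a joint passes its speed limit or range.

ROBOT

A 7-joint arm with a two-finger parallel gripper is mounted at the origin on the work surface. World frame = base frame: x ahead of the robot, y to its left, z up, the work surface at z = 0. Lengths are in m, angles in rad, forces in N, time in s.
With the tool pointing down it reaches from about 0.35 to 0.9 m from the base axis. Payload 19.9 kg.
Tool frame: the origin (TCP) lies between the finger pads; the fingertips stand 8 mm ahead of it and the grasp point (between the pads) lies 11 mm behind it; z points along the fingers, y is the line along which they close (so a half turn about z gives the same grasp; the last joint's range is limited). The gripper opens to 94 mm and grips with 3 to 60 N. Pads are 16 mm wide; open, the fingers measure 119 mm over their backs; the gripper's body (75 mm by 177 mm) begins 78 mm behind the grasp point.
Start: joints at [-1.331, 0.417, -0.01, 1.614, 0.005, 1.111, -0.053], TCP at [0.173, 0.601, 0.213] pointing down, gripper open.
Joint ranges: [-2.81, 2.81], [-0.39, 2.02], [-1.27, 1.25], [0.06, 2.57], [-1.19, 4.33], [0.19, 2], [-2.82, 2.82]. Speed limits (rad/s): [1.89, 1.89, 2.39, 2.39, 3.01, 3.01, 3.01].

INTERFACE

Orientations are given as [roll, pitch, yaw] about the fixed x, y, z axes, in that order (R = Rz(yaw) Ry(pitch) Rx(roll)).
In Python, from bench import status, capture, arm gives the robot as it stands.
- The arm moves only by the tool drive_tool, never from a script. Its argument "increments" is a list of rows, each an object with "claw": the finger opening in m, from 0 to 0.094; "linear": the shift along the tool's x, y, z in m, a list of three; "yaw": the turn about the tool's z in rad. A call has 1 to 12 rows; each row shifts and turns the commanded pose from where the row before left it, along the tool's axes as they then stand; what a row does not reach is not made up. A row lasts 1/12 s, in which the tool goes at most 41.7 mm and 7.16 degrees, less where a joint would pass 70% of its speed; a pose out of reach is approached as far as the arm can. A call with a gripper value outside its range is refused whole. The fingers move at their own pace and stop on an object; "grip_force" is the grip in N (left out, the last holds). Time passes only in rows, so rows that do not move let the fingers close. It gives the time, the measured TCP pose, the force, the opening and the grip force at its end, in the units of the state.
- status.get_obs(): the state, without advancing time (a new reading comes with each control period).
- capture(name): name is "side" or "top"; returns a dict with "pixels" (480x640x3 uint8, red, green, blue), "z_map" (480x640 float32, m along the optical axis (not along the pixel's ray), 0 where there is no reading), "fx", "fy", "cx", "cy" (pixels), "rvec" (rotation vector, rad) and "tvec" (3), from world to camera coordinates, as OpenCV has them. Camera axes: x right, y down, z forward; pixel columns grow to the right and rows downward; lengths in m; the calibration is good to about 2 mm. A picture is of the moment at which its call begins.
- arm.finish_job(): hands the job in; it is judged then, once.
The state is a dict: "time": time; "q": joint angles; "joint_vel": joint speeds; "joint_efforts": joint torques, N m; "tool_pos": TCP position; "eef_rot": TCP orientation; "ft_force": force on the tool from outside, world axes, zero at the start; "wrist_torque": the same for the moment, N m; "opening": opening from 0.0 (shut) to 1.0 (fully open); "grip_force": force on a finger pad.
Only numpy, scipy, OpenCV 4.12 (cv2) and the standard library are available. Lean on these libraries where they do the work, as an engineer would, in place of code of your own. Each camera call takes 0.05 s, during which the arm holds its last target. There are 200 camera calls.

## Working session

There is one attempt and no reset: what is moved stays moved. The work goes in short steps, Python scripts to look and compute and a tool call to move; the robot and the scene stay as the last step left them, time stands still between calls to the robot, and variables do not carry over. Pictures are saved under pics/ and viewed, at most 10 in all, crops included, and the job is handed in when it is done.

Besides the shell and the picture viewer there is one more tool, called as name(argument=value, ...) on one line, values as JSON. drive_tool: Moves the arm, as the interface text tells. Its arguments: {"type":"object","properties":{"increments":{"type":"array","items":{"type":"object","properties":{"claw":{"type":"number"},"linear":{"type":"array","items":{"type":"number"}},"yaw":{"type":"number"}}}},"grip_force":{"type":"number"}},"required":["increments"]}

```bash
mkdir -p pics
cat > h.py <<'E'
import numpy as np, cv2
from bench import status, capture, arm
def P(c):
    R=cv2.Rodrigues(np.array(c['rvec'],float))[0]; return R,np.array(c['tvec'],float).ravel()
def cloud(c):
    R,t=P(c); z=c['z_map'].astype(float); v,u=np.indices(z.shape)
    p=np.stack([(u-c['cx'])/c['fx']*z,(v-c['cy'])/c['fy']*z,z],-1)
    w=(p-t)@R; w[z==0]=np.nan; return w
def ray(c,u,v,h):
    R,t=P(c); d=R.T@np.array([(u-c['cx'])/c['fx'],(v-c['cy'])/c['fy'],1]); o=-R.T@t
    return o+d*(h-o[2])/d[2]
E
python3 - <<'E'
from h import *
for n in('top','side'):
    c=capture(n); cv2.imwrite(f'pics/{n}0.png',c['pixels'][...,::-1]); np.save(f'{n}0.npy',c,allow_pickle=True)
    R,t=P(c); print(n,-R.T@t,R[2],c['fx'])
print(status.get_obs())
E
```

```text
top [ 0.4543904  -0.03742622  1.46826667] [ 0.04839626 -0.01102026 -0.99876742] 620.3141780853188
side [ 0.35327687 -0.84731568  1.08862165] [ 0.11980095  0.61304402 -0.78091278] 566.1667208032094
{'time': 0.1, 'q': array([-1.33152175,  0.41791584, -0.01033497,  1.61409177,  0.00468976,
        1.11069265, -0.05303331]), 'joint_vel': array([-2.65929262e-05, -3.42992014e-03, -1.10195831e-03, -7.67221557e-04,
        7.09322710e-04,  2.93660337e-03, -5.99265066e-04]), 'joint_efforts': array([ 2.26278622e-03, -8.52574468e+01,  6.41332883e-01, -4.26686954e+01,
       -4.87523584e-02,  1.64832501e-02,  1.65463035e-05]), 'tool_pos': array([0.17308696, 0.60022122, 0.21289605]), 'eef_rot': array([-3.14051103e+00,  6.27611977e-05,  2.86081738e+00]), 'ft_force': array([ 0.51485378,  0.17372068, -0.23450005]), 'wrist_torque': array([ 0.01402147,  0.00785239, -0.00339983]), 'grip_force': 0.0, 'opening': 1.0039483514132599}
```

View pics/top0.png

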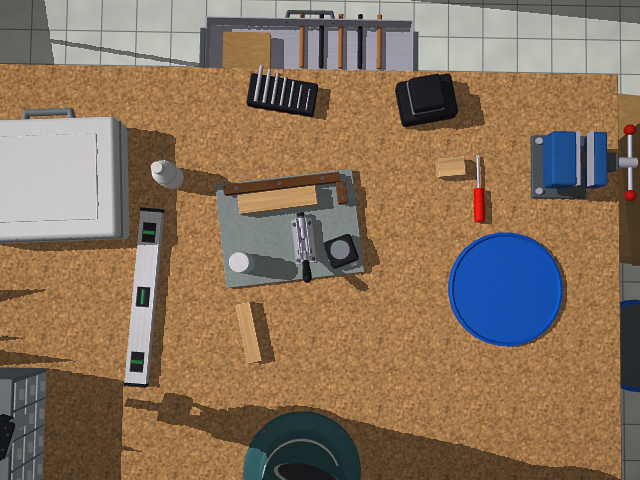

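View pics/side0.png

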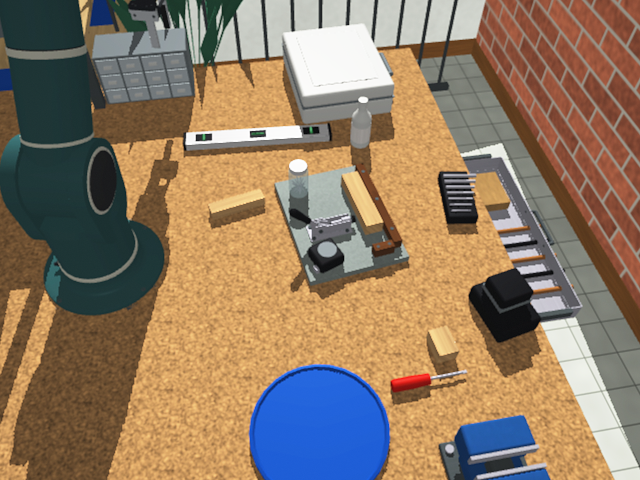

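The top view shows the jig at (290,230). The batten lies on the board at (277,200), with the fence above it and the stop at the right, (342,190). The clamp is at (303,240) with its handle end at (307,277), the jar at (238,262) and the tape at (341,250). There are two batten candidates: (277,200) on the board and (253,332) on the bench. The first fits, since it lies between the clamp and the fence. I'll check the sizes and confirm in a crop.

Run:
```python
from h import *
c=np.load('top0.npy',allow_pickle=True).item(); w=cloud(c); im=c['pixels']
hsv=cv2.cvtColor(im,cv2.COLOR_RGB2HSV)
cv2.imwrite('pics/crop.png',cv2.resize(im[160:375,205:385,::-1],None,fx=3.3,fy=2.75,interpolation=cv2.INTER_CUBIC)[:600])
def rect(m,name):
    k=max(cv2.findContours(m.astype(np.uint8),0,1)[0],key=cv2.contourArea)
    pts=k[:,0]; z=np.nanmedian(w[m][:,2])
    g=np.array([ray(c,u,v,z)[:2] for u,v in pts],np.float32)
    r=cv2.minAreaRect(g); print(name,'z',round(z,4),'c',np.round(r[0],4),'s',np.round(r[1],4),'a',round(r[2],2)); print(np.round(cv2.boxPoints(r),4).tolist())
v,u=np.indices(im.shape[:2])
B=lambda a,b,x,d:(u>a)&(u<b)&(v>x)&(v<d)
Z=w[...,2]
for p in [(230,230),(350,210),(260,230),(250,220),(277,200),(335,183),(342,190),(250,185),(250,332),(238,262),(341,250)]: print(p,np.round(w[p[1],p[0]],4))
print('hsv',hsv[200,277],hsv[332,250],hsv[183,290],hsv[225,260])
pale=(hsv[...,2]>150)&(hsv[...,0]<25)
rect(B(215,345,175,225)&(Z>.044)&(hsv[...,2]>140)&(hsv[...,1]>60),'batten')
rect(B(230,275,295,368)&(Z>.015),'decoy')
rect(B(210,375,165,292)&(Z>.01)&(hsv[...,1]<70)&(Z<.026),'board')
rect(B(215,360,165,215)&(Z>.03)&(hsv[...,2]<140),'fence+stop')
rect(B(285,320,210,290)&(Z>.085),'handle high')
m=B(285,325,205,290)&(Z>.03)
q=w[m]; print('clamp pts',len(q)); 
for lo in np.arange(.04,.13,.01):
    s=q[(q[:,2]>=lo)&(q[:,2]<lo+.01)]; 
    if len(s): print(round(lo,3),len(s),np.round(s.min(0),3),np.round(s.max(0),3))
```

```text
(230, 230) [0.5551 0.1753 0.0181]
(350, 210) [ 0.6063 -0.1049  0.0191]
(260, 230) [0.5566 0.1058 0.0115]
(250, 220) [0.5794 0.1292 0.0165]
(277, 200) [0.6235 0.0644 0.0499]
(335, 183) [ 0.6695 -0.0689  0.0183]
(342, 190) [ 0.6503 -0.0848  0.0394]
(250, 185) [0.6577 0.1274 0.046 ]
(250, 332) [0.3192 0.1229 0.0257]
(238, 262) [0.4789 0.1431 0.1076]
(341, 250) [ 0.5108 -0.084   0.0492]
hsv [ 17 123 187] [ 16 123 199] [ 12 163  89] [ 85  12 129]
batten z 0.0508 c [0.6255 0.0651] s [0.0431 0.1791] a 8.15
[[0.5914999842643738, 0.15070000290870667], [0.6169000267982483, -0.026499999687075615], [0.659600019454956, -0.020400000736117363], [0.6341999769210815, 0.15680000185966492]]
decoy z 0.0253 c [0.3187 0.1272] s [0.1385 0.0353] a 12.85
[[0.24729999899864197, 0.1289999932050705], [0.2551000118255615, 0.09470000118017197], [0.3901999890804291, 0.12549999356269836], [0.3822999894618988, 0.1597999930381775]]
board z 0.0171 c [0.5628 0.0377] s [0.2444 0.3245] a 7.59
[[0.420199990272522, 0.18240000307559967], [0.46309998631477356, -0.13930000364780426], [0.705299973487854, -0.10700000077486038],
[... 291 characters left out ...]
gh z 0.1098 c [ 0.457  -0.0072] s [0.0393 0.0197] a 0.92
[[0.43720000982284546, 0.002300000051036477], [0.4375, -0.017400000244379044], [0.47679999470710754, -0.016699999570846558], [0.476500004529953, 0.002899999963119626]]
clamp pts 637
0.04 285 [ 0.491 -0.045  0.04 ] [0.612 0.044 0.05 ]
0.05 102 [ 0.493 -0.013  0.05 ] [0.61  0.043 0.06 ]
0.06 15 [ 0.477 -0.011  0.061] [0.516 0.012 0.069]
0.07 18 [ 0.475 -0.012  0.07 ] [0.491 0.002 0.079]
0.08 24 [ 0.459 -0.012  0.08 ] [0.486 0.003 0.089]
0.09 23 [ 0.452 -0.014  0.09 ] [0.475 0.003 0.1  ]
0.1 38 [ 0.437 -0.017  0.101] [0.466 0.003 0.11 ]
0.11 61 [ 0.437 -0.017  0.111] [0.464 0.    0.12 ]
0.12 8 [ 0.44  -0.013  0.12 ] [ 0.448 -0.004  0.123]
```

View pics/crop.png

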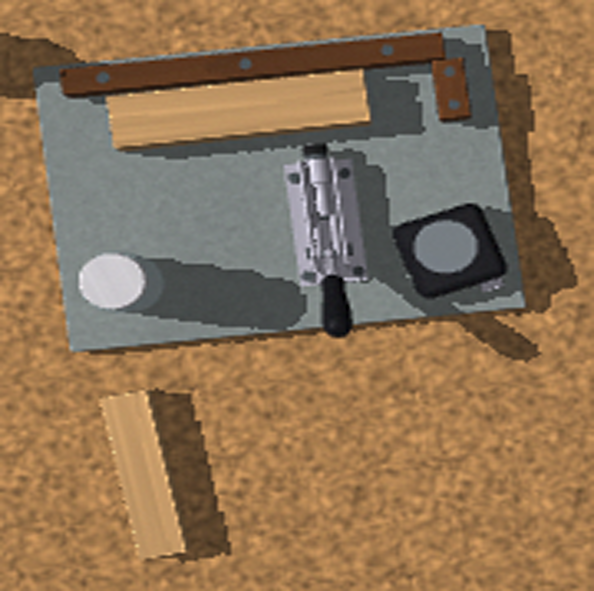

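The crop confirms it. The piece on the board, crop (240,108), measures 43 x 179 mm and is the larger batten. The piece on the bench, crop (145,475), measures 138 x 35 mm and is the decoy. The stop is at crop (450,90), the clamp is open with its black grip at (337,305), and the way to the batten's left end is clear.

First I square the tool with the board (7.6°) and close the fingers, then I travel.

drive_tool(increments=[{"claw": 0,"linear": [0,0,0],"yaw": -0.1035},{"claw": 0,"linear": [0,0,0],"yaw": -0.1035},{"claw": 0,"linear": [0,0,0],"yaw": -0.1035},{"claw": 0,"linear": [0,0,0],"yaw": -0.1035},{"claw": 0,"linear": [0,0,0],"yaw": 0},{"claw": 0,"linear": [-0.02,-0.02,0],"yaw": 0},{"claw": 0,"linear": [-0.02,-0.02,0],"yaw": 0}], grip_force=10)

```text
time: 0.68
tool_pos: [0.2174, 0.5661, 0.213]
eef_rot: [-3.141, -0.001, -3.01]
ft_force: [0.9, -0.3, 0.5]
opening: 0.539
grip_force: 0.0
```

Run:
```python
from h import *
c=np.load('top0.npy',allow_pickle=True).item(); w=cloud(c); im=c['pixels']
hsv=cv2.cvtColor(im,cv2.COLOR_RGB2HSV); Z=w[...,2]
v,u=np.indices(im.shape[:2])
a=np.radians(7.6); O=np.array([.5628,.0377]); bx=np.array([np.cos(a),np.sin(a)]); by=np.array([-bx[1],bx[0]])
X=(w[...,:2]-O)@bx; Y=(w[...,:2]-O)@by
br=(hsv[...,0]<20)&(hsv[...,1]>110)&(hsv[...,2]<130)&(Z>.03)&(Z<.05)
def s(n,m): print(n,m.sum(),'X',np.round(np.percentile(X[m],[2,50,98]),4),'Y',np.round(np.percentile(Y[m],[2,50,98]),4),'Z',np.round(np.percentile(Z[m],[2,50,98]),4))
s('stop',br&(Y<-.09)&(X<.065)&(X>.01)); s('fence',br&(Y>-.08)&(X>.07))
s('batten',(Z>.044)&(hsv[...,1]>60)&(hsv[...,2]>140)&(X>0)&(X<.09)&(abs(Y)<.14))
s('handle',(Z>.07)&(abs(Y+.03)<.04)&(X<-.05)&(X>-.14)); s('hend',(Z>.10)&(abs(Y+.03)<.04)&(X<-.05)&(X>-.14))
s('bracket',(Z>.045)&(Z<.065)&(abs(Y+.02)<.035)&(X>-.08)&(X<.02))
print('bracket rear px', ((ray(c,306.5,261.8,.025)[:2]-O)@bx,(ray(c,306.5,261.8,.025)[:2]-O)@by), 'stop face px',(ray(c,336.8,192.7,.044)[:2]-O)@by)
```

```text
stop 84 X [0.0416 0.0531 0.0644] Y [-0.1412 -0.1298 -0.1203] Z [0.0328 0.0431 0.0484]
fence 910 X [0.0922 0.1022 0.1135] Y [-0.0754  0.0301  0.1351] Z [0.0328 0.0424 0.0485]
batten 1447 X [0.0452 0.0657 0.0865] Y [-0.0672  0.0187  0.1049] Z [0.0451 0.0508 0.0567]
handle 172 X [-0.1287 -0.1086 -0.0812] Y [-0.0392 -0.0303 -0.0208] Z [0.0719 0.1064 0.1212]
hend 107 X [-0.13   -0.1163 -0.1019] Y [-0.0394 -0.0303 -0.0216] Z [0.1008 0.1138 0.1218]
bracket 231 X [-0.0743 -0.0428  0.0168] Y [-0.0427 -0.0301 -0.0173] Z [0.0451 0.0493 0.0615]
bracket rear px (np.float64(-0.08456141277652622), np.float64(-0.03170597656469549)) stop face px -0.12012693567288431
```

drive_tool(increments=[{"claw": 0,"linear": [-0.0225,-0.028,0],"yaw": 0},{"claw": 0,"linear": [-0.0225,-0.028,0],"yaw": 0},{"claw": 0,"linear": [-0.0225,-0.028,0],"yaw": 0},{"claw": 0,"linear": [-0.0225,-0.028,0],"yaw": 0},{"claw": 0,"linear": [-0.0225,-0.028,0],"yaw": 0},{"claw": 0,"linear": [-0.0225,-0.028,0],"yaw": 0},{"claw": 0,"linear": [-0.0225,-0.028,0],"yaw": 0},{"claw": 0,"linear": [-0.0225,-0.028,0],"yaw": 0},{"claw": 0,"linear": [-0.0225,-0.028,0],"yaw": 0},{"claw": 0,"linear": [-0.0225,-0.028,0],"yaw": 0},{"claw": 0,"linear": [-0.0225,-0.028,0],"yaw": 0},{"claw": 0,"linear": [0,0,0],"yaw": 0}])

```text
time: 1.68
tool_pos: [0.509, 0.2876, 0.2133]
eef_rot: [-3.139, 0.001, -3.02]
ft_force: [0.3, -0.4, -0.1]
opening: 0.006
grip_force: 0.0
```

```bash
cat >> h.py <<'E'
a=np.radians(7.6); O=np.array([.5628,.0377]); bx=np.array([np.cos(a),np.sin(a)]); by=np.array([-bx[1],bx[0]])
def brd(p): d=np.array(p[:2])-O; return np.round([d@bx,d@by],4)
E
python3 -c "
from h import *
s=status.get_obs();print(brd(s['tool_pos']),s['tool_pos'],s['eef_rot'])"
```

```text
[-0.0203  0.2548] [0.50899049 0.28757228 0.21334009] [-3.13921570e+00  1.23942949e-03 -3.02028193e+00]
```

drive_tool(increments=[{"linear": [-0.028,-0.035,0],"claw": 0},{"linear": [-0.028,-0.035,0],"claw": 0},{"linear": [-0.03,-0.034,0],"claw": 0},{"linear": [0,0,0],"claw": 0},{"linear": [0,0,0.03],"claw": 0},{"linear": [0,0,0.03],"claw": 0},{"linear": [0,0,0.03],"claw": 0},{"linear": [0,0,0.03],"claw": 0},{"linear": [0,0,0.03],"claw": 0},{"linear": [0,0,0.015],"claw": 0},{"linear": [0,0,0.013],"claw": 0},{"linear": [0,0,0],"claw": 0}])

```text
invalid input
```

```bash
python3 -c "
from h import *
s=status.get_obs();print(brd(s['tool_pos']),s['tool_pos'],s['eef_rot'],s['ft_force'])
c=capture('side');cv2.imwrite('pics/s1.png',cv2.resize(c['pixels'][100:300,240:460,::-1],None,fx=3,fy=3))"
```

```text
[-0.0203  0.2548] [0.50899049 0.28757228 0.21334009] [-3.13921570e+00  1.23942949e-03 -3.02028193e+00] [ 0.31507097 -0.44320164 -0.14278827]
```

View pics/s1.png

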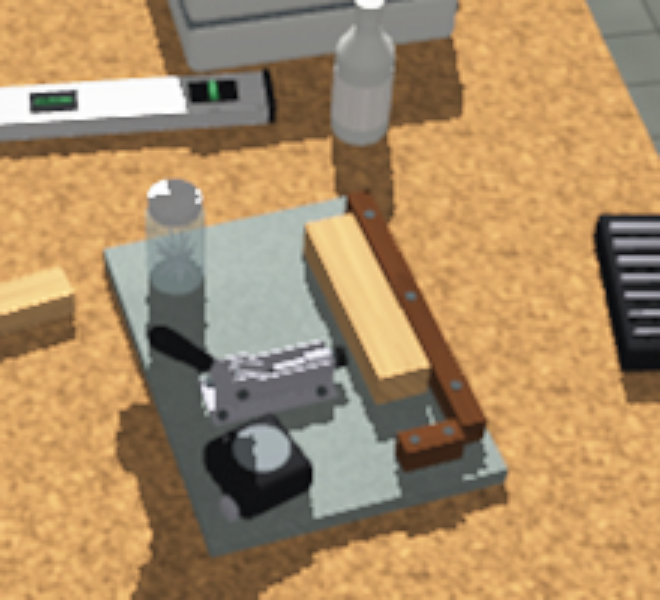

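The earlier call was refused because the rows had no yaw, so the arm has not moved. The view shows the batten at crop (365,305), the fence to its right, the stop at (430,445) and the clamp open with its grip at (180,345). The gripper is still above the crop.

drive_tool(increments=[{"linear": [-0.028,-0.035,0],"claw": 0,"yaw": 0},{"linear": [-0.028,-0.035,0],"claw": 0,"yaw": 0},{"linear": [-0.03,-0.034,0],"claw": 0,"yaw": 0},{"linear": [0,0,0],"claw": 0,"yaw": 0},{"linear": [0,0,0.03],"claw": 0,"yaw": 0},{"linear": [0,0,0.03],"claw": 0,"yaw": 0},{"linear": [0,0,0.03],"claw": 0,"yaw": 0},{"linear": [0,0,0.03],"claw": 0,"yaw": 0},{"linear": [0,0,0.03],"claw": 0,"yaw": 0},{"linear": [0,0,0.015],"claw": 0,"yaw": 0},{"linear": [0,0,0.013],"claw": 0,"yaw": 0},{"linear": [0,0,0],"claw": 0,"yaw": 0}])

```text
time: 2.73
tool_pos: [0.5945, 0.2091, 0.033]
eef_rot: [-3.141, -0.003, -3.009]
ft_force: [-0.4, -0.2, 0.1]
opening: 0.003
grip_force: 0.0
```

```bash
python3 -c "
from h import *
s=status.get_obs();print(brd(s['tool_pos']),s['tool_pos'],s['eef_rot'],s['ft_force'])
c=capture('side');cv2.imwrite('pics/s2.png',cv2.resize(c['pixels'][60:280,240:480,::-1],None,fx=2.7,fy=2.7))"
```

```text
[0.0541 0.1657] [0.59450637 0.20914107 0.03302274] [-3.14082827 -0.00335671 -3.00947809] [-0.37028387 -0.1976391   0.10380276]
```

View pics/s2.png

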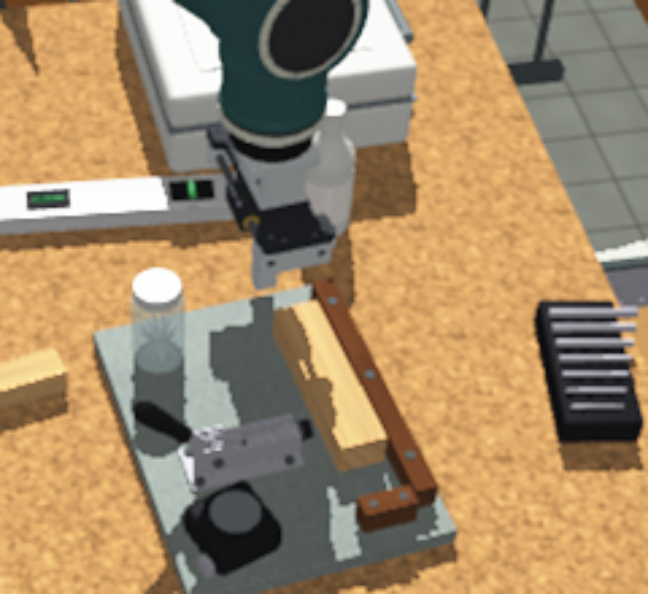

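The finger stands at crop (265,270), just off the batten's near end at (290,310), and is clear of the fence and the glue bottle. I shift it 11 mm towards the fence, then push.

drive_tool(increments=[{"linear": [-0.011,0,0],"claw": 0,"yaw": 0},{"linear": [0,-0.02,0],"claw": 0,"yaw": 0},{"linear": [0,-0.012,0],"claw": 0,"yaw": 0},{"linear": [0,-0.006,0],"claw": 0,"yaw": 0},{"linear": [0,-0.006,0],"claw": 0,"yaw": 0},{"linear": [0,-0.006,0],"claw": 0,"yaw": 0},{"linear": [0,-0.006,0],"claw": 0,"yaw": 0},{"linear": [0,-0.006,0],"claw": 0,"yaw": 0},{"linear": [0,-0.006,0],"claw": 0,"yaw": 0},{"linear": [0,-0.006,0],"claw": 0,"yaw": 0},{"linear": [0,-0.004,0],"claw": 0,"yaw": 0},{"linear": [0,0,0],"claw": 0,"yaw": 0}])

```text
time: 3.78
tool_pos: [0.6175, 0.1317, 0.0354]
eef_rot: [-3.141, -0.0, -3.01]
ft_force: [-0.1, 1.0, -0.3]
opening: 0.003
grip_force: 0.0
```

```bash
cat > m.py <<'E'
from h import *
s=status.get_obs();print(brd(s['tool_pos']),s['tool_pos'],s['ft_force'])
c=capture('top'); w=cloud(c); im=c['pixels']; hsv=cv2.cvtColor(im,cv2.COLOR_RGB2HSV); Z=w[...,2]
X=(w[...,:2]-O)@bx; Y=(w[...,:2]-O)@by
m=(Z>.044)&(Z<.06)&(hsv[...,1]>60)&(hsv[...,2]>90)&(hsv[...,0]>13)&(X>0)&(X<.09)&(Y<.16)&(Y>-.118)
print('batten Y min,max',np.percentile(Y[m],[1,2,98]),'X',np.percentile(X[m],[2,98]))
E
python3 m.py
```

```text
[0.0666 0.0859] [0.617486   0.13167859 0.03543795] [-0.06112098  0.96362315 -0.34119305]
batten Y min,max [-0.10593973 -0.10466748  0.03461936] X [0.04281553 0.08582605]
```

drive_tool(increments=[{"linear": [0,-0.004,0],"claw": 0,"yaw": 0},{"linear": [0,-0.003,0],"claw": 0,"yaw": 0},{"linear": [0,-0.002,0],"claw": 0,"yaw": 0},{"linear": [0,-0.002,0],"claw": 0,"yaw": 0},{"linear": [0,-0.001,0],"claw": 0,"yaw": 0},{"linear": [0,0,0],"claw": 0,"yaw": 0}])

```text
time: 4.33
tool_pos: [0.619, 0.1208, 0.0355]
eef_rot: [-3.141, 0.0, -3.009]
ft_force: [0.0, 0.4, -0.2]
opening: 0.004
grip_force: 0.0
```

```bash
python3 m.py
```

```text
[0.0667 0.0749] [0.61899272 0.12077891 0.03548113] [ 0.02883772  0.40608294 -0.21968229]
batten Y min,max [-0.11641809 -0.11547261  0.02013065] X [0.04290367 0.08587242]
```

Not butted yet, since the force is still low. I go on in 1 mm rows.

drive_tool(increments=[{"linear": [0,-0.001,0],"claw": 0,"yaw": 0},{"linear": [0,-0.001,0],"claw": 0,"yaw": 0},{"linear": [0,-0.001,0],"claw": 0,"yaw": 0},{"linear": [0,-0.001,0],"claw": 0,"yaw": 0},{"linear": [0,0,0],"claw": 0,"yaw": 0}])

```text
time: 4.8
tool_pos: [0.6194, 0.1186, 0.0356]
eef_rot: [3.14, 0.0, -3.007]
ft_force: [-0.4, 7.5, -0.8]
opening: 0.004
grip_force: 3.5
```

It is butted: the force rose to 7.5 N and the motion stalled. I hold briefly, back off, rise and travel behind the handle.

drive_tool(increments=[{"linear": [0,0,0],"claw": 0,"yaw": 0},{"linear": [0,0,0],"claw": 0,"yaw": 0},{"linear": [0,0,0],"claw": 0,"yaw": 0},{"linear": [0,0.01,0],"claw": 0,"yaw": 0},{"linear": [0,0.012,0],"claw": 0,"yaw": 0},{"linear": [0,0,-0.03],"claw": 0,"yaw": 0},{"linear": [0,0,-0.03],"claw": 0,"yaw": 0},{"linear": [0,0,-0.03],"claw": 0,"yaw": 0},{"linear": [0,0,-0.03],"claw": 0,"yaw": 0},{"linear": [0,0,-0.03],"claw": 0,"yaw": 0},{"linear": [0,0,-0.03],"claw": 0,"yaw": 0},{"linear": [0,0,0],"claw": 0,"yaw": 0}])

```text
time: 5.8
tool_pos: [0.6186, 0.1405, 0.2216]
eef_rot: [3.14, 0.008, -3.008]
ft_force: [0.5, 0.7, 1.1]
opening: 0.006
grip_force: 0.0
```

drive_tool(increments=[{"linear": [0.03,-0.015,0],"claw": 0,"yaw": 0},{"linear": [0.03,-0.015,0],"claw": 0,"yaw": 0},{"linear": [0.03,-0.015,0],"claw": 0,"yaw": 0},{"linear": [0.03,-0.015,0],"claw": 0,"yaw": 0},{"linear": [0.03,-0.015,0],"claw": 0,"yaw": 0},{"linear": [0.03,-0.015,0],"claw": 0,"yaw": 0},{"linear": [0.03,-0.015,0],"claw": 0,"yaw": 0},{"linear": [0.02,-0.015,0],"claw": 0,"yaw": 0},{"linear": [0,0,0],"claw": 0,"yaw": 0},{"linear": [0,0,0],"claw": 0,"yaw": 0}])

```text
time: 6.63
tool_pos: [0.4043, -0.0104, 0.2159]
eef_rot: [3.141, 0.001, -3.009]
ft_force: [0.4, -0.6, 0.0]
opening: 0.007
grip_force: 0.0
```

```bash
sed -i 's/hsv\[...,2\]>90/hsv[...,2]>110/' m.py; python3 m.py
```

```text
[-0.1635 -0.0267] [ 0.40431302 -0.0104015   0.2158639 ] [ 0.41029565 -0.5796378   0.00358628]
batten Y min,max [-0.11601186 -0.11429646  0.05628857] X [0.04399785 0.08609965]
```

drive_tool(increments=[{"linear": [0,-0.003,0.03],"claw": 0,"yaw": 0},{"linear": [0,0,0.03],"claw": 0,"yaw": 0},{"linear": [0,0,0.03],"claw": 0,"yaw": 0},{"linear": [0,0,0.026],"claw": 0,"yaw": 0},{"linear": [0,0,0],"claw": 0,"yaw": 0},{"linear": [0,0,0],"claw": 0,"yaw": 0}])

```text
time: 7.18
tool_pos: [0.4049, -0.0129, 0.0991]
eef_rot: [-3.141, -0.003, -3.007]
ft_force: [0.9, 0.4, 0.9]
opening: 0.005
grip_force: 0.0
```

```bash
python3 m.py; python3 -c "
from h import *
c=capture('side');cv2.imwrite('pics/s3.png',cv2.resize(c['pixels'][60:280,220:460,::-1],None,fx=2.7,fy=2.7))"
```

```text
[-0.1632 -0.0293] [ 0.4048788  -0.01293683  0.09907894] [0.90323043 0.36509267 0.90041519]
batten Y min,max [-0.11598326 -0.11418806  0.05637235] X [0.04404105 0.08596149]
```

View pics/s3.png

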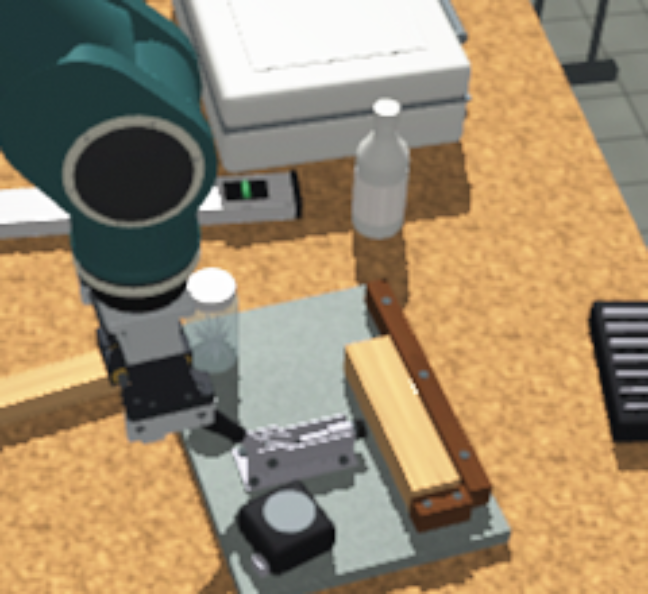

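The batten's end now meets the stop at crop (440,495). The finger is behind the handle's grip, which is at (225,415), and in its plane. I push it up to near upright.

drive_tool(increments=[{"linear": [-0.015,0,0],"claw": 0,"yaw": 0},{"linear": [-0.008,0,0],"claw": 0,"yaw": 0},{"linear": [-0.008,0,0],"claw": 0,"yaw": 0},{"linear": [-0.008,0,0],"claw": 0,"yaw": 0},{"linear": [-0.008,0,0],"claw": 0,"yaw": 0},{"linear": [-0.008,0,0],"claw": 0,"yaw": 0},{"linear": [-0.008,0,0],"claw": 0,"yaw": 0},{"linear": [-0.008,0,0],"claw": 0,"yaw": 0},{"linear": [-0.006,0,0],"claw": 0,"yaw": 0},{"linear": [-0.006,0,0],"claw": 0,"yaw": 0},{"linear": [0,0,0],"claw": 0,"yaw": 0}])

```text
time: 8.2
tool_pos: [0.4882, -0.0023, 0.0994]
eef_rot: [-3.141, 0.0, -3.008]
ft_force: [-0.8, 0.4, 0.2]
opening: 0.005
grip_force: 0.0
```

```bash
python3 m.py; python3 -c "
from h import *
c=capture('side');cv2.imwrite('pics/s4.png',cv2.resize(c['pixels'][60:280,220:460,::-1],None,fx=2.7,fy=2.7))"
```

```text
[-0.0792 -0.0298] [ 0.48824621 -0.00228942  0.09943537] [-0.80325508  0.35169144  0.16228123]
batten Y min,max [-0.11615097 -0.11439605  0.05625631] X [0.0439184  0.08610184]
```

View pics/s4.png

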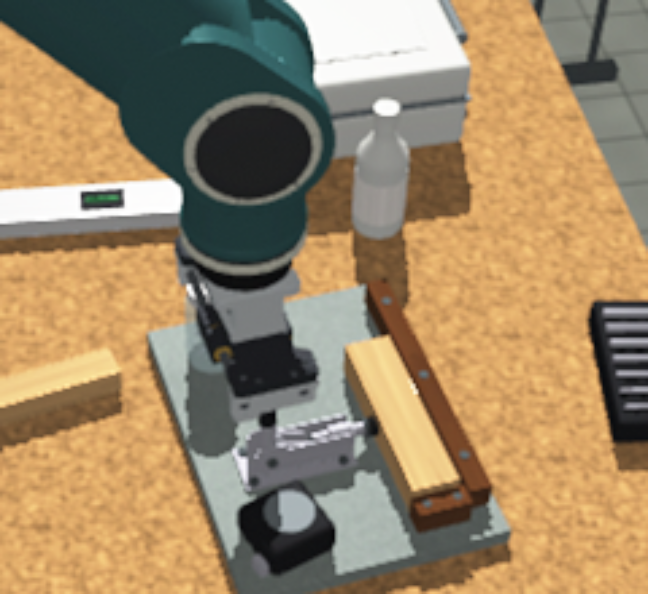

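The handle is now nearly upright at crop (268,420), in front of the finger. I rise along it and go on over the top.

drive_tool(increments=[{"linear": [-0.006,0,-0.01],"claw": 0,"yaw": 0},{"linear": [-0.008,0,-0.01],"claw": 0,"yaw": 0},{"linear": [-0.008,0,-0.01],"claw": 0,"yaw": 0},{"linear": [-0.008,0,0],"claw": 0,"yaw": 0},{"linear": [-0.006,0,0.002],"claw": 0,"yaw": 0},{"linear": [-0.006,0,0.002],"claw": 0,"yaw": 0},{"linear": [-0.006,0,0.003],"claw": 0,"yaw": 0},{"linear": [-0.006,0,0.003],"claw": 0,"yaw": 0},{"linear": [-0.006,0,0.003],"claw": 0,"yaw": 0},{"linear": [0,0,0],"claw": 0,"yaw": 0}])

```text
time: 9.13
tool_pos: [0.5469, 0.0056, 0.1153]
eef_rot: [-3.141, -0.001, -3.008]
ft_force: [-1.5, 0.1, 1.0]
opening: 0.005
grip_force: 0.8
```

```bash
python3 m.py; python3 -c "
from h import *
c=capture('side');cv2.imwrite('pics/s5.png',cv2.resize(c['pixels'][100:280,240:440,::-1],None,fx=3.2,fy=3.2))"
```

```text
[-0.02   -0.0298] [0.5469344  0.00556328 0.11531893] [-1.45343533  0.05895168  1.03548335]
batten Y min,max [-0.11766782 -0.11733849  0.05857739] X [0.05121842 0.08988255]
```

View pics/s5.png

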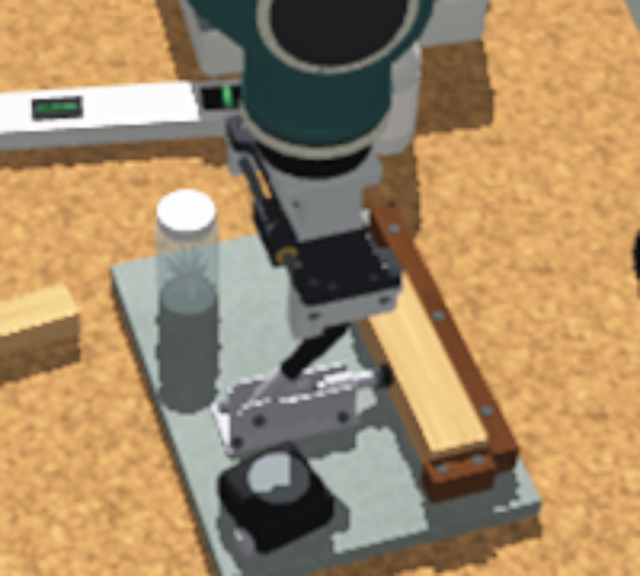

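The handle now leans about 40° forward at crop (320,345), the pad pushes the batten against the fence, and its end is still at the stop at (460,455). I continue down the arc through centre.

drive_tool(increments=[{"linear": [-0.005,0,0.003],"claw": 0,"yaw": 0},{"linear": [-0.005,0,0.003],"claw": 0,"yaw": 0},{"linear": [-0.005,0,0.004],"claw": 0,"yaw": 0},{"linear": [-0.005,0,0.005],"claw": 0,"yaw": 0},{"linear": [-0.004,0,0.005],"claw": 0,"yaw": 0},{"linear": [-0.003,0,0.005],"claw": 0,"yaw": 0},{"linear": [-0.002,0,0.003],"claw": 0,"yaw": 0},{"linear": [0,0,0],"claw": 0,"yaw": 0},{"linear": [0,0,0],"claw": 0,"yaw": 0}])

```text
time: 9.98
tool_pos: [0.5748, 0.0092, 0.0896]
eef_rot: [3.141, -0.002, -3.009]
ft_force: [-19.8, -0.6, 38.0]
opening: 0.008
grip_force: 19.9
```

```bash
python3 m.py
```

```text
[ 0.0082 -0.0298] [0.57482522 0.00923845 0.08959461] [-19.83384993  -0.63314136  37.97181341]
batten Y min,max [-0.11769003 -0.11754792 -0.10704477] X [0.0640376  0.08955065]
```

The 43 N force at this pose means the handle is on its end stop. I retreat back and up, then look.

drive_tool(increments=[{"linear": [0.003,0,-0.006],"claw": 0,"yaw": 0},{"linear": [0.006,0,-0.015],"claw": 0,"yaw": 0},{"linear": [0.01,0,-0.03],"claw": 0,"yaw": 0},{"linear": [0.02,0,-0.03],"claw": 0,"yaw": 0},{"linear": [0.035,0,-0.02],"claw": 0,"yaw": 0},{"linear": [0.035,0,0],"claw": 0,"yaw": 0},{"linear": [0.035,0,0],"claw": 0,"yaw": 0},{"linear": [0.035,0,0],"claw": 0,"yaw": 0},{"linear": [0,0,0],"claw": 0,"yaw": 0},{"linear": [0,0,0],"claw": 0,"yaw": 0}])

```text
time: 10.87
tool_pos: [0.3974, -0.0144, 0.1898]
eef_rot: [3.141, 0.001, -3.009]
ft_force: [0.9, -1.1, 0.2]
opening: 0.007
grip_force: 0.0
```

```bash
python3 m.py
python3 - <<'E'
from h import *
c=capture('top'); w=cloud(c); X=(w[...,:2]-O)@bx; Y=(w[...,:2]-O)@by; Z=w[...,2]
m=(abs(Y+.03)<.012)&(X>-.05)&(X<.06)&(Z>.06)&(Z<.14)
p=np.polyfit(X[m],Z[m],1); print('handle',m.sum(),'max X',X[m].max(),'lean deg',90-np.degrees(np.arctan(p[0])))
c=capture('side');cv2.imwrite('pics/s6.png',cv2.resize(c['pixels'][100:280,240:440,::-1],None,fx=3.2,fy=3.2))
E
```

```text
[-0.1708 -0.0298] [ 0.39739595 -0.01443892  0.18980872] [ 0.8991062  -1.10674306  0.23754959]
batten Y min,max [-0.11631429 -0.11456248  0.0566442 ] X [0.04965785 0.08908719]
handle 213 max X 0.03677244898532561 lean deg 66.91895008665001
```

View pics/s6.png

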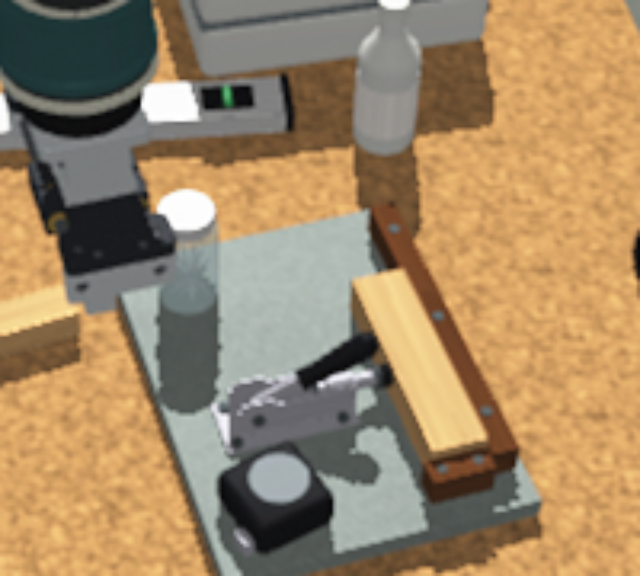

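The handle lies forward at about 65° (crop (345,358)), which is the locked position. The batten is tight to the fence and the stop (460,460), and the jar and tape have not moved.

```bash
python3 -c "
from h import *
print(arm.finish_job())"
```

```text
the job is handed in; nothing more can be done
None
```

I handed in the job at about 11 s: the batten is butted against the end stop and held to the fence by the clamp, whose handle measured about 67° forward (locked is 65°). The hand-in gave no verdict, and I could not read the pad's force on the batten.

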